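Open the descaler bottle at the kitchen's bottle holder

ROBOT

A 7-joint arm with a two-finger parallel gripper is mounted at the origin on the work surface. World frame = base frame: x ahead of the robot, y to its left, z up, the work surface at z = 0. Lengths are in m, angles in rad, forces in N, time in s.
With the tool pointing down it reaches from about 0.425 to 0.825 m from the base axis. Payload 3.6 kg.
Tool frame: the origin (TCP) lies on the centre line of the jaws, within the pads' length; the fingertips stand 25 mm ahead of it and the grasp point (between the pads) lies 6 mm ahead of it; z points along the fingers, y is the direction in which the jaws open and shut (so a half turn about z gives the same grasp; the last joint's range is limited). The gripper opens to 93 mm and grips with 3 to 60 N. Pads are 15 mm wide; open, the fingers measure 128 mm over their backs; the gripper's body (75 mm by 188 mm) begins 65 mm behind the grasp point.
Start: joints at [1.107, 0.615, -0.013, 1.423, 0.008, 1.103, -0.04], TCP at [0.276, -0.589, 0.244] pointing down, gripper open.
Joint ranges: [-3.12, 3.12], [-0.3, 2.06], [-1.34, 1.32], [0.26, 2.42], [-1.36, 4.5], [0.01, 1.98], [-2.84, 2.84]. Speed limits (rad/s): [2.79, 2.79, 3.14, 3.14, 3.14, 3.14, 3.14].

INTERFACE

Orientations are given as a unit quaternion [w, x, y, z].
In Python, from cell import env gives the robot as it stands. Calls block until the motion is done:
- env.move_to(position, orientation): joint-space move of the TCP to a pose.
- env.servo_line(position, attitude=None, vel=0.15, threshold=None): straight line of the TCP; attitude=None keeps the orientation; vel is the mean speed in m/s. With threshold (N) it stops when the force on the tool has changed by that much, and returns True; else False.
- env.set_joints(angles): joint-space move.
- env.gripper_to(opening, f_grip=None): finger opening in m; f_grip is the grip in N (None keeps the last); returns when the fingers have stopped.
- env.dwell(seconds).
- env.solve_ik(position, orientation): joint angles nearest the present ones, or None.
- env.read_state(): the state.
- env.get_image(name): name is "scene" or "top"; returns (picture, depth): 480x640x3 uint8, red, green, blue; 480x640 float32, m along the optical axis (not along the pixel's ray), 0 where there is no reading.
- env.camera_model(name): a dict with "intrinsics" (3x3 intrinsics, pixels), "R" (3x3) and "t" (3): a world point X has camera coordinates R X + t. Camera axes: x right, y down, z forward; pixel columns grow to the right and rows downward; lengths in m; the calibration is good to about 2 mm. A picture is of the moment at which its call begins. camera_model takes no time and is no camera call.
A pose or a line that the arm cannot do raises env.IKError and nothing moves.
- env.close_job(): hands the job in, once; it reports no verdict.
The state is a dict: "time_s": time; "joint_positions": joint angles; "qd": joint speeds; "effort": joint torques, N m; "ee_pos": TCP position; "tool_rot": TCP orientation; "ft_force": force on the tool from outside, world axes, zero at the start; "moment": the same for the moment, N m; "grip_width": finger opening in m.
Only numpy, scipy, OpenCV 4.12 (cv2) and the standard library are available. Lean on these libraries where they do the work, as an engineer would, in place of code of your own. Each camera call takes 0.05 s, during which the arm holds its last target.

TASK

Take the square descaler bottle out of the crate, with its cap still on, and stand it fully home in the steel bottle holder. Then push its safety cap down, twist it anticlockwise until it comes free, and finish while holding the cap level in the gripper, straight above the bottle with a gap of at least 5 cm under it, the bottle staying home in the holder. Do not knock anything over.

Things in the scene. Friction and masses are not known exactly. Their poses are not given: they have to be found in the camera images.
- bottle: square white plastic bottle standing in the crate among five shorter containers; body 52 x 52 mm, 88 mm high, 0.25 to 0.45 kg; origin at the centre of its underside, z up, x and y square to its flat sides; cap top 130 mm above the origin. It may be lifted and carried by its locked cap (a few degrees of play). The neck without cap ends 116 mm above the origin (spring plunger to 132)
- cap: round ribbed grey cap, 44 mm wide, 30 high, 25 g; origin at the centre of its lower rim, z up; shut: 100 mm above the bottle's origin, x along the bottle's x. Pressed against its spring (7 N, 13 N at 5 mm) it unlocks at 4.5 mm, bottoms at 8 mm; kept down, it turns anticlockwise seen from above, and lifts off when turned 50 to 77 degrees relative to the bottle (stop at about 80; clockwise blocked)
- socket (a point): centre of the socket floor of the steel bottle holder, 10 mm above the counter; z up, x and y square to the socket walls. The holder is screwed down; the socket is 56 x 56 mm inside, 32 mm deep, with a flared lip up to 52 mm above the counter, 78 mm across. The bottle fits in any of four quarter turns, and can then turn about 4 degrees either way
- crate: grey open plastic crate fixed on the counter, outside 260 x 190 mm (its x by y), 75 mm high, floor 5 mm thick; origin at the centre of its underside. Six containers stand in it in two rows of three, about 80 mm apart, in any order
- round_bottle: round white bottle with a narrow grey cap, 54 mm across, 96 mm high, in the crate; origin at the centre of its underside, z up; to be left standing
- jar: squat round white jar, 60 mm across, 78 mm high, in the crate; origin at the centre of its underside, z up; to be left standing
- tin: round tin, 60 mm across, 88 mm high, in the crate; origin at the centre of its underside, z up; to be left standing
- tub: small oblong tub with lid, 52 x 44 mm, 74 mm high, in the crate; origin at the centre of its underside, z up; to be left standing
- pucks: plain grey round canister, 56 mm across, 70 mm high, in the crate; origin at the centre of its underside, z up; to be left standing
- cup: steel cup, 68 mm across, 75 mm high, on the counter between crate and holder; origin at the centre of its underside, z up; to be left standing
- can_a: large food can, 100 mm across, 115 mm high, towards the far edge of the counter; origin at the centre of its underside, z up; to be left standing
- can_b: large food can, 100 mm across, 115 mm high, towards the far edge of the counter; origin at the centre of its underside, z up; to be left standing
- bowl: steel bowl, 120 mm across, 50 mm high, on the robot's right; origin at the centre of its underside, z up; to be left standing
Mind the look-alikes: they are no part of the job. Leave any pink look-alike of the cap alone.

How it is judged:
By the outcome, as a careful person would: the job done as asked, in the order asked, and still so for the second after the job is handed in, while the arm keeps its last pose, push and grip.
It also fails if it takes over 45 s, if anything falls off the work surface, if the arm or the gripper's body presses on something with over 40 N, if the wrist force passes 120 N, or if a joint passes its speed limit or range.

## Working session

There is one attempt and no reset: what is moved stays moved. The work goes in short steps, each a Python script; the robot and the scene stay as the last script left them, time stands still between calls to the robot, and variables do not carry over. Pictures are saved under pics/ and viewed, and the job is handed in when it is done.

```bash
ls; mkdir -p pics; python3 - <<'E'
from cell import env
import cv2,numpy as np
np.set_printoptions(precision=4,suppress=True)
for n in("scene","top"):
    p,d=env.get_image(n); cv2.imwrite(f"pics/{n}0.png",p[:,:,::-1]); np.save(f"pics/{n}0.npy",d)
    m=env.camera_model(n); print(n,m, -np.array(m['R']).T@np.array(m['t']))
print(env.read_state())
E
```

```text
pics
scene {'intrinsics': array([[539.512 ,   0.    , 320.4237],
       [  0.    , 539.512 , 232.5676],
       [  0.    ,   0.    ,   1.    ]]), 'R': array([[-0.6296,  0.7769,  0.0112],
       [ 0.6474,  0.5326, -0.5452],
       [-0.4295, -0.3359, -0.8382]]), 't': array([ 0.4241, -0.2701,  1.371 ])} [1.0307 0.275  0.9973]
top {'intrinsics': array([[491.2255,   0.    , 312.8251],
       [  0.    , 491.2255, 246.4658],
       [  0.    ,   0.    ,   1.    ]]), 'R': array([[ 0.0166, -0.9999,  0.0045],
       [-0.9914, -0.0171, -0.1301],
       [ 0.1302, -0.0023, -0.9915]]), 't': array([-0.0953,  0.5693,  1.1588])} [ 0.4151 -0.0829  1.2235]
{'time_s': 0.1, 'joint_positions': array([ 1.1065,  0.6158, -0.0126,  1.4247,  0.0081,  1.1034, -0.0404]), 'qd': array([-0.0008, -0.0021,  0.0002, -0.005 , -0.0009, -0.0002,  0.0009]), 'effort': array([  0.0016, -46.0041,   0.2098, -16.6245,  -0.0612,   0.0169,
         0.0001]), 'ee_pos': array([ 0.2753, -0.5881,  0.2426]), 'tool_rot': array([-0.0011,  0.9761,  0.2172, -0.0003]), 'ft_force': array([ 0.3413, -0.4879, -0.8753]), 'moment': array([-0.    , -0.0123, -0.009 ]), 'grip_width': 0.09304487623827234}
```

View pics/scene0.png

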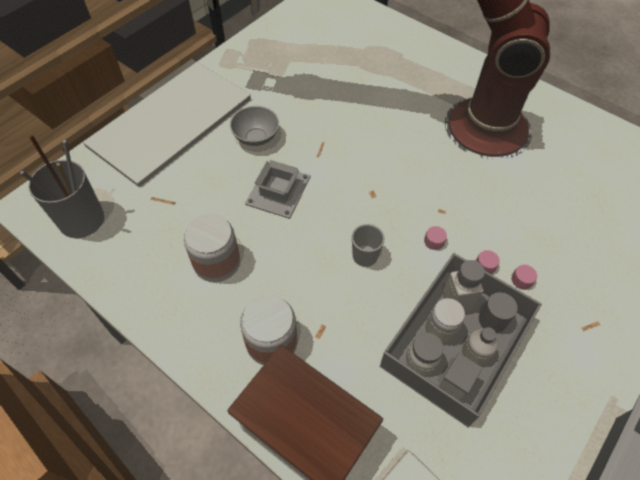

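View pics/top0.png

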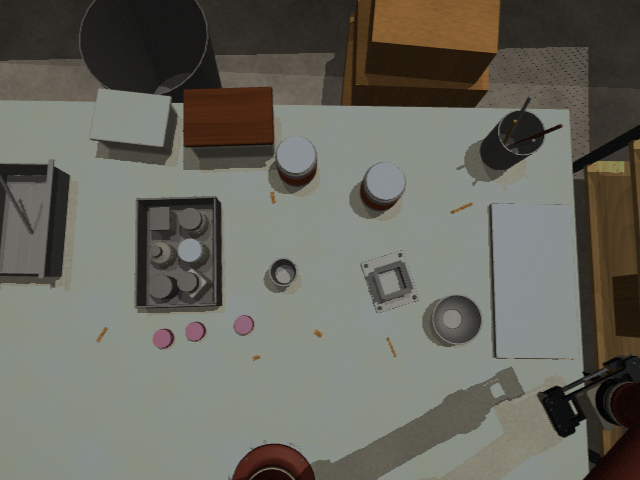

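```bash
python3 - <<'E'
import cv2
a=cv2.imread("pics/scene0.png")[245:420,375:550]; b=cv2.imread("pics/top0.png")[190:315,130:230]
cv2.imwrite("pics/c1.png",cv2.hconcat([cv2.resize(a,(400,400),interpolation=2),cv2.resize(b,(400,500),interpolation=2)[50:450]]))
cv2.imwrite("pics/c1.png",cv2.hconcat([cv2.resize(a,(440,440),interpolation=2),cv2.resize(b,(352,440),interpolation=2)]))
c=cv2.imread("pics/scene0.png")[145:225,235:325]; d=cv2.imread("pics/top0.png")[240:320,350:440]
cv2.imwrite("pics/c2.png",cv2.hconcat([cv2.resize(c,(400,356),interpolation=2),cv2.resize(d,(400,356),interpolation=2)]))
E
```

```text
(no output)
```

View pics/c1.png

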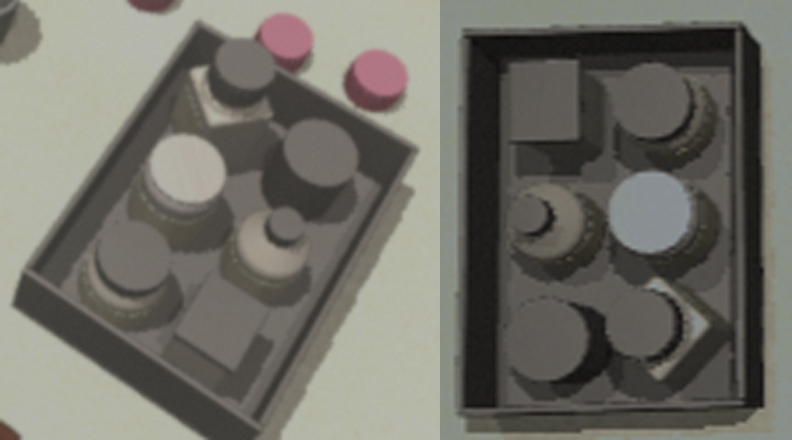

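View pics/c2.png

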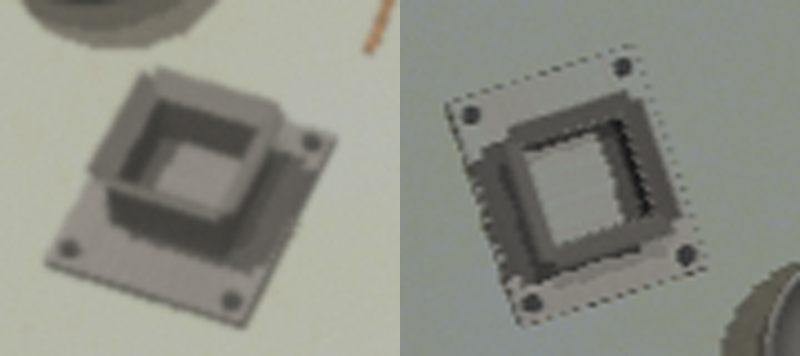

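```bash
cat > h.py <<'E'
from cell import env
import cv2,numpy as np
np.set_printoptions(precision=4,suppress=True)
def cloud(n,d):
    m=env.camera_model(n);K=m['intrinsics'];R=m['R'];t=m['t']
    v,u=np.mgrid[:480,:640]
    P=np.stack([(u-K[0,2])/K[0,0]*d,(v-K[1,2])/K[1,1]*d,d],-1)
    X=(P-t)@R; X[d<=0]=np.nan
    return X
def ray(n,uv,z):
    m=env.camera_model(n);K=m['intrinsics'];R=m['R'];c=-R.T@m['t']
    r=R.T@np.linalg.solve(K,[uv[0],uv[1],1.]); return c+r*(z-c[2])/r[2]
def proj(n,X):
    m=env.camera_model(n);q=m['intrinsics']@(m['R']@np.array(X)+m['t']);return q[:2]/q[2]
E
python3 - <<'E'
from h import *
boxes={"scene":dict(cap=(455,255,490,295),hold=(240,150,315,220)),"top":dict(cap=(165,260,215,302),hold=(355,245,425,315))}
for n in boxes:
    d=np.load(f"pics/{n}0.npy");X=cloud(n,d)
    T=X[400:420,200:230] if n=="top" else X[180:210,380:430]; print(n,"table z",np.nanmedian(T[...,2]),np.nanstd(T[...,2]))
    for k,(a,b,c,e) in boxes[n].items():
        S=X[b:e,a:c].reshape(-1,3);S=S[~np.isnan(S[:,0])]
        for lo,hi in ([(.125,.145),(.083,.1)] if k=="cap" else [(.045,.06),(.001,.008),(.0075,.014)]):
            Q=S[(S[:,2]>lo)&(S[:,2]<hi)]
            if len(Q)<8: print(k,lo,len(Q));continue
            r=cv2.minAreaRect((Q[:,:2]*1000).astype(np.float32))
            print(n,k,lo,len(Q),"med",np.median(Q,0),"rect",r, "circ",cv2.minEnclosingCircle((Q[:,:2]*1000).astype(np.float32)))
E
```

```text
scene table z -0.0002414948053233362 0.0019584807862521457
scene cap 0.125 460 med [0.4782 0.1959 0.1345] rect ((475.5448913574219, 195.84994506835938), (42.571067810058594, 45.308414459228516), 51.58791732788086) circ ((475.214599609375, 195.98403930664062), 23.75393295288086)
scene cap 0.083 279 med [0.4916 0.2027 0.0931] rect ((476.010009765625, 196.52273559570312), (50.52396774291992, 53.87993240356445), 48.56623077392578) circ ((478.5292663574219, 198.34461975097656), 31.44417953491211)
scene hold 0.045 389 med [ 0.4835 -0.2838  0.0494] rect ((490.9618835449219, -274.62908935546875), (84.2367172241211, 82.41143798828125), 19.27269744873047) circ ((491.7884521484375, -275.16387939453125), 52.44428634643555)
scene hold 0.001 1627 med [ 0.5034 -0.2597  0.0038] rect ((479.962646484375, -291.7720031738281), (206.12713623046875, 180.10618591308594), 39.591224670410156) circ ((480.48907470703125, -291.779052734375), 133.5922088623047)
scene hold 0.0075 476 med [ 0.4908 -0.2725  0.0092] rect ((493.09307861328125, -272.09869384765625), (131.76109313964844, 107.91584014892578), 17.4501628
[... 537 characters left out ...]
7705078), 44.49460220336914)
top hold 0.045 433 med [ 0.493  -0.2789  0.0492] rect ((491.85687255859375, -276.7704162597656), (80.8584976196289, 81.81591796875), 18.62514305114746) circ ((491.66131591796875, -276.17510986328125), 51.53031921386719)
top hold 0.001 1766 med [ 0.4916 -0.271   0.0042] rect ((496.7055969238281, -278.67401123046875), (172.93568420410156, 174.11192321777344), 0.48861631751060486) circ ((496.8277282714844, -278.5617370605469), 121.0564956665039)
top hold 0.0075 620 med [ 0.4913 -0.2777  0.0093] rect ((487.2904968261719, -277.9796142578125), (136.9313507080078, 108.61481475830078), 17.642488479614258) circ ((491.27972412109375, -277.8411865234375), 79.59741973876953)
```

```bash
python3 - <<'E'
from h import *
s=[ray("scene",p,.093)[:2] for p in [(449.8,272),(456.5,293.5),(483,288.8)]]
t=[ray("top",p,.093)[:2] for p in [(192.5,268.7),(209.5,280.9),(191,298)]]
for q in (s,t):
    print(q)
    for i in (0,1): 
        e=q[i+1]-q[i]; print(np.linalg.norm(e),np.degrees(np.arctan2(e[1],e[0]))%90)
    print("center", (q[0]+q[2])/2)
for n in("scene","top"):
    im=cv2.imread(f"pics/{n}0.png");X=cloud(n,np.load(f"pics/{n}0.npy"))
    # bright shoulder pixels
    g=im.min(2); a,b,c,e=(440,255,495,300) if n=="scene" else (170,262,216,303)
    M=np.zeros(g.shape,bool);M[b:e,a:c]=True
    M&=(g>115)&(X[...,2]>.08)&(X[...,2]<.102)
    v,u=np.nonzero(M); P=np.array([ray(n,(x,y),.093)[:2] for x,y in zip(u,v)])*1000
    print(n,len(u),cv2.minAreaRect(P.astype(np.float32)))
E
```

```text
[array([0.48  , 0.1606]), array([0.5114, 0.1945]), array([0.4712, 0.228 ])]
0.04617599658559637 47.18581953141667
0.05231158458834341 50.1596475301767
center [0.4756 0.1943]
[array([0.5071, 0.1909]), array([0.4796, 0.1506]), array([0.4399, 0.1911])]
0.048807025721499545 55.81501669393887
0.05679720498981719 44.44949071173207
center [0.4735 0.191 ]
scene 168 ((505.2109680175781, 177.592041015625), (50.143863677978516, 56.874420166015625), 62.4236946105957)
top 41 ((476.5228271484375, 191.74557495117188), (44.58295440673828, 46.229129791259766), 46.790706634521484)
```

```bash
cat >> h.py <<'E'
from scipy.spatial.transform import Rotation as Ro
def down(phi): # phi: yaw (deg) of jaw axis (tool y)
    q=(Ro.from_euler('z',phi,degrees=True)*Ro.from_euler('x',180,degrees=True)).as_quat()
    return np.array([q[3],q[0],q[1],q[2]])   # tool y -> -y rotated: jaw at phi-90
B=np.array([.4752,.1945]); S=np.array([.4913,-.2758])
BY=48.5; SY=18.9
E
python3 - <<'E'
from h import *
for a in range(-180,181,20):
    q=env.solve_ik([*B,.28],down(a)); q1=env.solve_ik([*S,.28],down(a)); q2=env.solve_ik([*S,.13],down(a))
    f=lambda q:None if q is None else np.array(q)
    print(a,f(q),f(q2))
print(env.read_state()['time_s'])
E
```

```text
-180 [ 0.2997  0.6108 -1.1981  1.7394  0.6049  1.2204  0.5119] [ 0.8766  0.701  -0.6544  1.7944  0.5561  0.8387  1.5233]
-160 [ 0.3307  0.6614 -1.2939  1.7387  0.6672  1.2688  0.7953] [ 0.9295  0.7295 -0.7513  1.7928  0.6331  0.8772  1.8024]
-140 [ 0.2802  0.5862 -1.1469  1.7398  0.5722  1.1977  1.2443] [ 1.107   0.9035 -1.1514  1.7877  0.9296  1.109   1.8913]
-120 [ 0.2802  0.5862 -1.1469  1.7398  0.5722  1.1977  1.5933] [ 0.0914  0.6943  0.6206  1.8199 -0.5431  0.8039 -2.6747]
-100 [ 0.2802  0.5862 -1.1469  1.7398  0.5722  1.1977  1.9424] [ 0.1474  0.671   0.5225  1.8181 -0.4593  0.7754 -2.4054]
-80 [ 0.2802  0.5862 -1.1469  1.7398  0.5722  1.1977  2.2915] [ 0.1996  0.6539  0.4345  1.8165 -0.383   0.755  -2.1292]
-60 [-1.1297  0.5763  1.137   1.7791 -0.5691  1.162  -2.4326] [ 0.2562  0.6397  0.3417  1.8147 -0.3017  0.7384 -1.8577]
-40 [-0.2226  0.3784 -0.2944  1.7536  0.1255  1.0279 -2.8313] [ 0.3177  0.6286  0.2431  1.8127 -0.2148  0.726  -1.5915]
-20 [-0.1862  0.3832 -0.3468  1.7525  0.1486  1.0316 -2.5062] [ 0.371   0.6221  0.1589  1.811  -0.1404  0.7194 -1.3135]
0 [-0.146   0.3
[... 482 characters left out ...]
.7043  1.7457  0.3186  1.074  -0.9364] [ 0.6188  0.627  -0.2281  1.8027  0.1993  0.7342  0.1096]
100 [ 0.0965  0.4578 -0.782   1.7444  0.3593  1.0885 -0.6293] [ 0.6654  0.6344 -0.3019  1.8012  0.2628  0.7453  0.399 ]
120 [ 0.1446  0.481  -0.8661  1.7431  0.4051  1.107  -0.3275] [ 0.7201  0.646  -0.3898  1.7994  0.3376  0.7622  0.6781]
140 [ 0.1932  0.5101 -0.9569  1.7419  0.4568  1.131  -0.0319] [ 0.7816  0.6633 -0.4908  1.7974  0.4224  0.7867  0.9483]
160 [ 0.2491  0.554  -1.0731  1.7405  0.5263  1.1689  0.245 ] [ 0.8321  0.6815 -0.5765  1.7958  0.4929  0.8119  1.2322]
180 [ 0.2997  0.6108 -1.1981  1.7394  0.6049  1.2204  0.5119] [ 0.8766  0.701  -0.6544  1.7944  0.5561  0.8387  1.5233]
0.1
```

```bash
python3 - <<'E'
from h import *
env.move_to([*B,.28],down(BY))
s=env.read_state();print(s['time_s'],s['ee_pos'],s['joint_positions'])
env.gripper_to(.070,40)
env.servo_line([*B,.165],vel=.15)
s=env.read_state();print(s['time_s'],s['ee_pos'],s['ft_force'])
for n in("scene","top"):
    p,d=env.get_image(n);cv2.imwrite(f"pics/{n}1.png",p[:,:,::-1])
a=cv2.imread("pics/scene1.png")[205:345,400:550]; b=cv2.imread("pics/top1.png")[220:340,110:240]
cv2.imwrite("pics/c3.png",cv2.hconcat([cv2.resize(a,(400,373)),cv2.resize(b,(400,373))]))
E
```

```text
2.95 [0.4757 0.1935 0.2798] [ 0.0062  0.4248 -0.6321  1.7467  0.2829  1.0627 -1.4492]
4.475 [0.4757 0.195  0.1657] [0.1349 0.2414 0.5739]
```

View pics/c3.png

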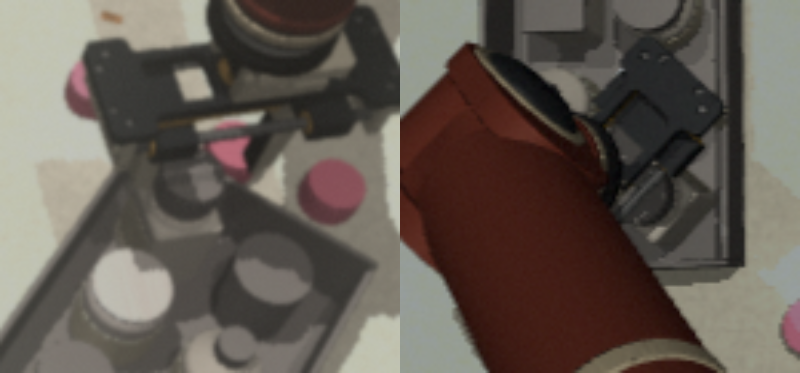

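The crops show the jaws straddling the square-shouldered bottle's grey cap (about (190,190) in the left crop), clear of its neighbours. I'll descend, grip and lift.

```bash
python3 - <<'E'
from h import *
def st(l):
    s=env.read_state();print(l,s['time_s'],s['ee_pos'],s['ft_force'],s['moment'],s['grip_width'])
print(env.servo_line([*B,.132],vel=.08,threshold=6)); st("down")
env.gripper_to(.0,45); st("grip")
p=env.read_state()['ee_pos']
env.servo_line([B[0],B[1],.29],vel=.12); st("lift")
for n in("scene","top"):
    p,d=env.get_image(n);cv2.imwrite(f"pics/{n}2.png",p[:,:,::-1])
a=cv2.imread("pics/scene2.png")[125:355,370:620]; b=cv2.imread("pics/top2.png")[180:320,80:230]
cv2.imwrite("pics/c4.png",cv2.hconcat([cv2.resize(a,(400,373)),cv2.resize(b,(400,373))]))
E
```

```text
False
down 5.1417 [0.4753 0.1947 0.132 ] [-0.7125 -0.1197  0.2039] [-0.0277 -0.0222 -0.0263] 0.0699088375584792
grip 5.6917 [0.4751 0.1948 0.1322] [-1.237   0.5702  1.7578] [ 0.0571  0.0725 -0.0092] 0.04364253016438428
lift 7.1583 [0.4748 0.1942 0.2892] [-0.4065 -0.584  -4.4171] [-0.01   -0.0451 -0.0473] 0.04368435940777892
```

View pics/c4.png

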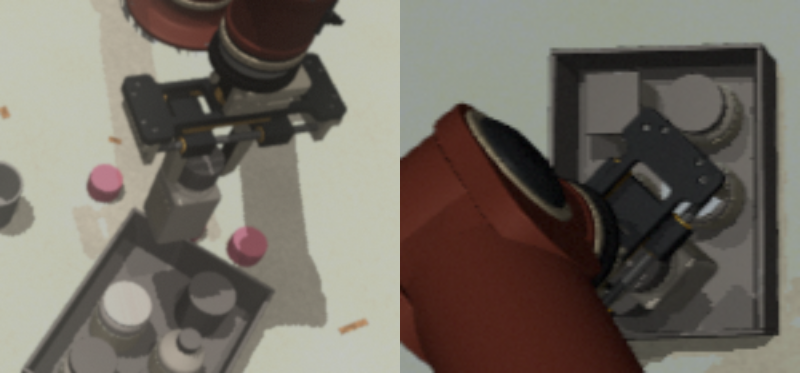

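The bottle hangs from the gripper (left crop (185,205)), clear of the crate, and the neighbours are still standing. Next I'll carry it over the holder.

```bash
python3 - <<'E'
from h import *
def st(l):
    s=env.read_state();print(l,s['time_s'],s['ee_pos'],s['ft_force'],s['moment'],s['joint_positions'])
a=BY+(SY-BY)
env.servo_line([*S,.29],down(a),vel=.2); st("over")
env.servo_line([*S,.20],vel=.12); env.dwell(.3); st("lo")
for n in("scene","top"):
    p,d=env.get_image(n);cv2.imwrite(f"pics/{n}3.png",p[:,:,::-1]);np.save(f"pics/{n}3.npy",d)
a=cv2.imread("pics/scene3.png")[90:230,210:360]; b=cv2.imread("pics/top3.png")[230:370,320:470]
cv2.imwrite("pics/c5.png",cv2.hconcat([cv2.resize(a,(400,373)),cv2.resize(b,(400,373))]))
E
```

```text
over 9.7583 [ 0.4915 -0.2747  0.2901] [ 0.8522  0.7605 -3.6453] [ 0.0018  0.0044 -0.0577] [ 0.735   0.461  -0.4053  1.6037  0.1958  1.1175 -0.9578]
lo 10.9583 [ 0.4915 -0.2759  0.2005] [ 0.6951  0.1531 -4.1689] [0.0081 0.0303 0.0201] [ 0.7162  0.5507 -0.378   1.7283  0.2475  0.9087 -1.005 ]
```

View pics/c5.png

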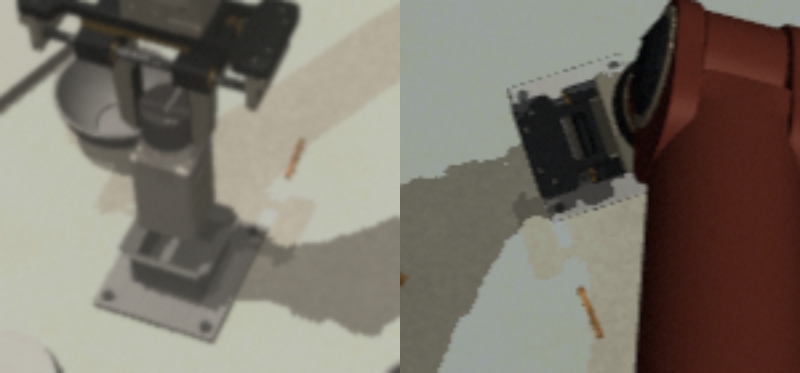

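```bash
python3 - <<'E'
from h import *
im=cv2.imread("pics/scene3.png"); 
im=cv2.resize(im[100:220,230:330],None,fx=5,fy=5,interpolation=cv2.INTER_CUBIC)
out=im.copy()
def sq(c,half,z,yaw):
    y=np.radians(yaw);R=np.array([[np.cos(y),-np.sin(y)],[np.sin(y),np.cos(y)]])
    return [proj("scene",[*(np.array(c)+R@np.array(k)*half),z]) for k in((1,1),(-1,1),(-1,-1),(1,-1))]
for c,h,z,col in((S,.026,.073,(0,0,255)),(S,.026,.161,(0,0,255)),(S,.039,.052,(0,255,0))):
    P=[((p-np.array([230,100])+.5)*5).astype(int) for p in sq(c,h,z,SY)]
    cv2.polylines(out,[np.array(P)],True,col,1)
cv2.imwrite("pics/c6.png",cv2.resize(cv2.hconcat([im[150:],out[150:]]),(800,360)))
E
```

```text
(no output)
```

View pics/c6.png

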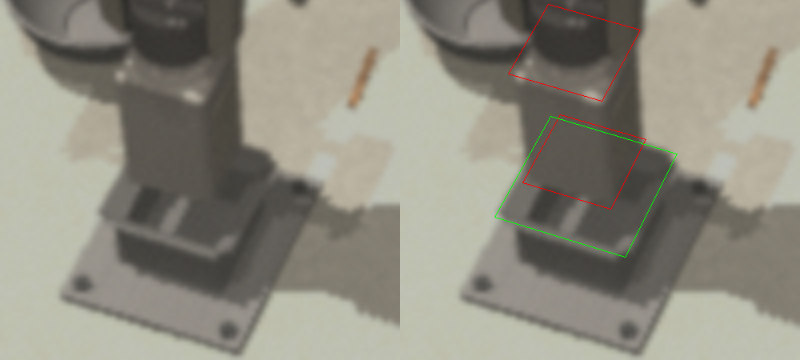

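The overlay puts bottle and holder within about 1–2 mm of my estimates, and the yaws match: bottle front corner (201,102) against a predicted (202,101). Now inserting.

```bash
python3 - <<'E'
from h import *
def st(l):
    s=env.read_state();print(l,s['time_s'],s['ee_pos'],s['ft_force'],s['moment'],s['grip_width'])
print(env.servo_line([*S,.172],vel=.08,threshold=8)); st("lip")
for z in (.165,.158,.150,.143):
    r=env.servo_line([*S,z],vel=.05,threshold=8); st(z)
    if r: print("hit"); break
E
```

```text
False
lip 11.5583 [ 0.4913 -0.2758  0.1717] [-0.2073 -0.2503 -3.9383] [-0.0265 -0.0207 -0.0028] 0.043750983148596344
0.165 11.85 [ 0.4911 -0.2758  0.1648] [-0.497   0.1134 -3.8691] [-0.0518  0.0034  0.0062] 0.04379151520126691
0.158 12.1417 [ 0.4909 -0.2757  0.1575] [-0.3802  0.3827 -2.8673] [-0.0153 -0.0536  0.0195] 0.04372445705391484
0.15 12.45 [ 0.4909 -0.2757  0.1495] [-0.6503 -0.934  -3.6119] [0.0141 0.0731 0.0693] 0.044138305552351716
0.143 12.7417 [ 0.4909 -0.2757  0.1425] [-0.3268  0.7909 -3.9301] [-0.019   0.0051 -0.034 ] 0.04354665253446284
```

```bash
python3 - <<'E'
from h import *
def st(l):
    s=env.read_state();print(l,s['time_s'],s['ee_pos'],s['ft_force'],s['moment'],s['grip_width'])
print(env.servo_line([*S,.130],vel=.03,threshold=8)); st("floor")
p,d=env.get_image("scene");cv2.imwrite("pics/scene4.png",p[:,:,::-1])
cv2.imwrite("pics/c7.png",cv2.resize(p[100:220,230:330,::-1],None,fx=5,fy=5))
E
```

```text
True
floor 13.0833 [ 0.4919 -0.276   0.1358] [-1.2451 -0.2901  6.3333] [0.0564 0.2196 0.0115] 0.043739660624624324
```

View pics/c7.png

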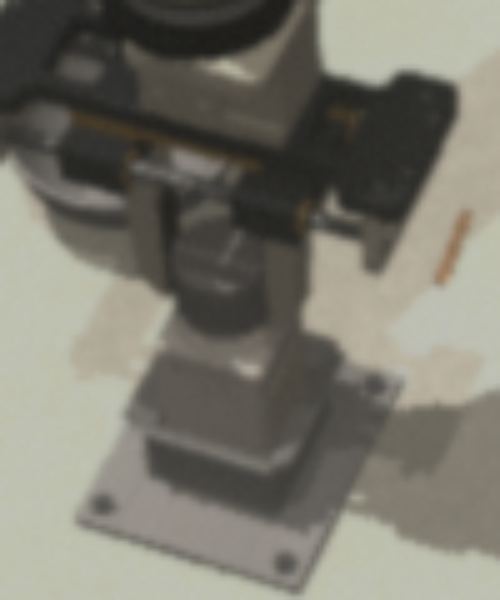

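The bottle is in the holder, with contact at TCP z ≈ 0.136 (expected 0.137). Next is the press.

```bash
python3 - <<'E'
from h import *
def st(l):
    s=env.read_state();print(l,s['time_s'],s['ee_pos'],s['ft_force'],s['moment'],s['grip_width'])
env.gripper_to(0,58); st("grip")
print(env.servo_line([*S,.1285],vel=.02,threshold=35)); st("press")
E
```

```text
grip 13.35 [ 0.492  -0.276   0.1361] [-0.8015  0.1488  5.0452] [ 0.0847  0.2137 -0.0259] 0.04366812934217831
False
press 13.8 [ 0.4924 -0.2761  0.1313] [-3.8771  1.3375 11.5007] [ 0.3393  0.7187 -0.0096] 0.04340103803445159
```

```bash
python3 - <<'E'
from h import *
def st(l):
    s=env.read_state();print(l,s['time_s'],s['ee_pos'],s['ft_force'],s['moment'],s['grip_width'])
for z in(.125,.122,.120):
    print(env.servo_line([*S,z],vel=.02,threshold=40)); st(z)
E
```

```text
False
0.125 14.125 [ 0.4925 -0.2761  0.1291] [-5.6327  2.2339 19.8236] [0.4801 1.1926 0.0251] 0.04331496248839656
False
0.122 14.425 [ 0.4928 -0.276   0.129 ] [-9.0184  3.3731 35.1539] [0.9826 2.2743 0.0581] 0.043645293410965576
False
0.12 14.675 [ 0.4929 -0.276   0.1289] [-11.8089   5.1374  45.4857] [1.366  2.9518 0.0918] 0.04358579983477476
```

```bash
python3 - <<'E'
from h import *
def st(l):
    s=env.read_state();print(l,s['time_s'],s['ee_pos'],s['ft_force'],s['moment'],s['joint_positions'][6],s['grip_width'])
env.servo_line([*S,.1235],vel=.02); st("back")
for k in (8,16,24):
    env.servo_line([*S,.1235],down(SY+k),vel=.01); st(k)
E
```

```text
back 15.0 [ 0.4926 -0.2761  0.129 ] [-6.3876  3.3998 27.499 ] [0.7974 1.7182 0.0827] -1.052229370877975 0.04378105237485426
8 15.2917 [ 0.4936 -0.2764  0.129 ] [-6.0975  1.8154 25.794 ] [0.5669 1.323  0.0828] -0.9450654659808447 0.04358155312999037
16 15.5833 [ 0.4937 -0.2761  0.129 ] [-5.778   2.2269 25.1649] [0.6252 1.388  0.0811] -0.8373225591589363 0.043343402453773
24 15.875 [ 0.4937 -0.2759  0.129 ] [-5.1229  3.1852 25.9298] [0.6938 1.3921 0.1293] -0.728819099044486 0.04387760632729165
```

```bash
python3 - <<'E'
from h import *
def st(l):
    s=env.read_state();print(l,s['time_s'],s['ee_pos'],s['ft_force'],s['moment'],s['joint_positions'][6],s['grip_width'])
for k in (32,40,48,56,63,69):
    env.servo_line([*S,.1235],down(SY+k),vel=.01); st(k)
    if abs(env.read_state()['moment'][2])>.5: break
p,d=env.get_image("scene");cv2.imwrite("pics/scene5.png",p[:,:,::-1])
cv2.imwrite("pics/c8.png",cv2.resize(p[100:220,230:330,::-1],None,fx=5,fy=5))
E
```

```text
32 16.1667 [ 0.4938 -0.2757  0.129 ] [-6.2247  2.1281 25.7107] [0.7019 1.3389 0.0803] -0.6200620482671751 0.04362296189850853
40 16.4583 [ 0.4937 -0.2756  0.129 ] [-6.0216  2.573  25.3509] [0.6778 1.4019 0.056 ] -0.5107837702614882 0.043266128531819374
48 16.75 [ 0.4936 -0.2753  0.129 ] [-5.9086  2.4934 26.4276] [0.7702 1.4843 0.0862] -0.400799989866876 0.04373773300039911
56 17.0417 [ 0.4934 -0.2752  0.129 ] [-6.6453  2.8672 26.4905] [0.7154 1.567  0.1057] -0.29034672413761026 0.04343282809098992
63 17.3167 [ 0.4934 -0.2751  0.129 ] [-6.0722  2.6633 25.8065] [0.6932 1.6028 0.0526] -0.1930463593201416 0.043583622256792735
69 17.575 [ 0.4934 -0.2751  0.129 ] [-6.6336  2.824  26.6971] [ 0.6493  1.555  -0.0089] -0.10938424568697311 0.043589055833060934
```

View pics/c8.png

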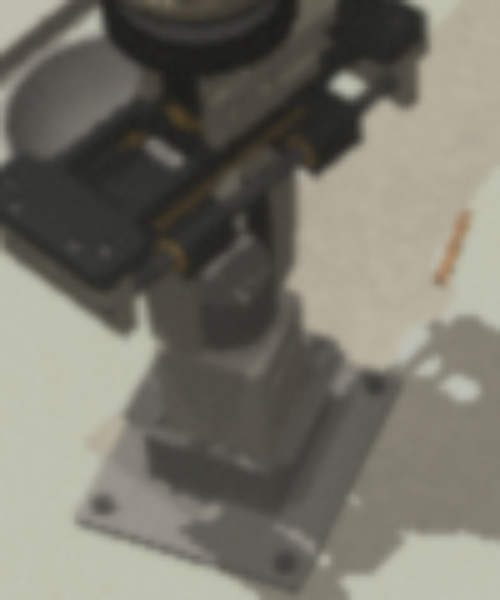

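```bash
python3 - <<'E'
from h import *
def st(l):
    s=env.read_state();print(l,s['time_s'],s['ee_pos'],s['ft_force'],s['moment'],s['grip_width'])
for z in (.132,.137,.141,.145):
    env.servo_line([*S,z],vel=.03); st(z)
p,d=env.get_image("scene");cv2.imwrite("pics/scene6.png",p[:,:,::-1])
cv2.imwrite("pics/c9.png",cv2.resize(p[100:220,230:330,::-1],None,fx=5,fy=5))
E
```

```text
0.132 18.0583 [ 0.4932 -0.2752  0.1349] [-1.9877  2.0306 10.9074] [0.3861 0.423  0.084 ] 0.043871325878794616
0.137 18.375 [ 0.493  -0.2753  0.1385] [0.365  1.3967 4.6923] [ 0.4231 -0.1691 -0.0489] 0.04347315927052264
0.141 18.6583 [ 0.4915 -0.2762  0.141 ] [1.759  0.5686 2.6744] [ 0.0921 -0.3493 -0.0129] 0.043498089872533716
0.145 18.9417 [ 0.4906 -0.2762  0.1446] [-0.5048 -0.0796 -0.5293] [-0.021  -0.0437  0.015 ] 0.04334510792217323
```

View pics/c9.png

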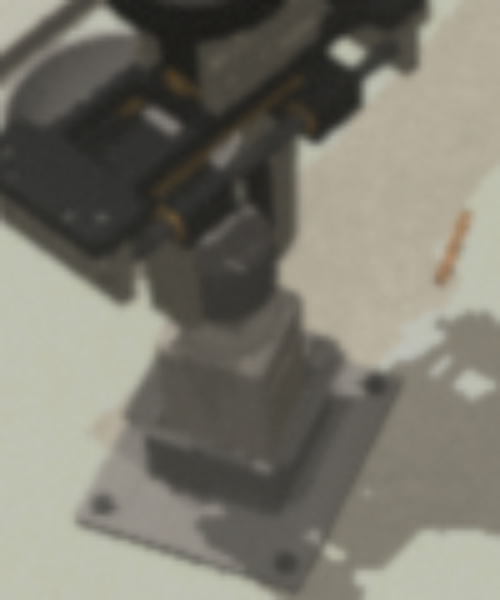

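The force reads about 0 and the bottle is still down in the holder, so the cap is free. Lifting straight up.

```bash
python3 - <<'E'
from h import *
def st(l):
    s=env.read_state();print(l,s['time_s'],s['ee_pos'],s['ft_force'],s['moment'],s['grip_width'],s['tool_rot'],down(SY+69))
env.servo_line([*S,.17],vel=.06); st(.17)
env.servo_line([*S,.25],vel=.1); env.dwell(.5); st(.25)
for n in("scene","top"):
    p,d=env.get_image(n);cv2.imwrite(f"pics/{n}7.png",p[:,:,::-1]);np.save(f"pics/{n}7.npy",d)
    X=cloud(n,d)
    if n=="scene":
        r=X[100:220,230:330].reshape(-1,3);r=r[(abs(r[:,0]-S[0])<.04)&(abs(r[:,1]-S[1])<.04)]
        for lo,hi in((.09,.106),(.11,.15),(.2,.26)):
            q=r[(r[:,2]>lo)&(r[:,2]<hi)];print(lo,len(q),np.median(q,0) if len(q) else 0)
a=cv2.imread("pics/scene7.png");b=cv2.imread("pics/top7.png")
cv2.imwrite("pics/c10.png",cv2.resize(a[60:220,215:345],(487,600)))
cv2.imwrite("pics/c11.png",cv2.hconcat([cv2.resize(a,(400,300)),cv2.resize(b,(400,300))]))
E
```

```text
0.17 19.5583 [ 0.4913 -0.2759  0.1703] [-0.6584 -1.2511 -0.4805] [-0.0262 -0.0135  0.0231] 0.043504366435896474 [ 0.0003  0.72    0.694  -0.0001] [0.     0.7199 0.694  0.    ]
0.25 21.0083 [ 0.4913 -0.2757  0.2499] [ 0.549  -0.4921  0.3073] [-0.0865 -0.1172  0.006 ] 0.0434700872798982 [-0.0001  0.7199  0.6941 -0.    ] [0.     0.7199 0.694  0.    ]
0.09 334 [ 0.5034 -0.2632  0.0985]
0.11 181 [ 0.4967 -0.2709  0.1241]
0.2 588 [ 0.4973 -0.2658  0.2499]
```

View pics/c10.png

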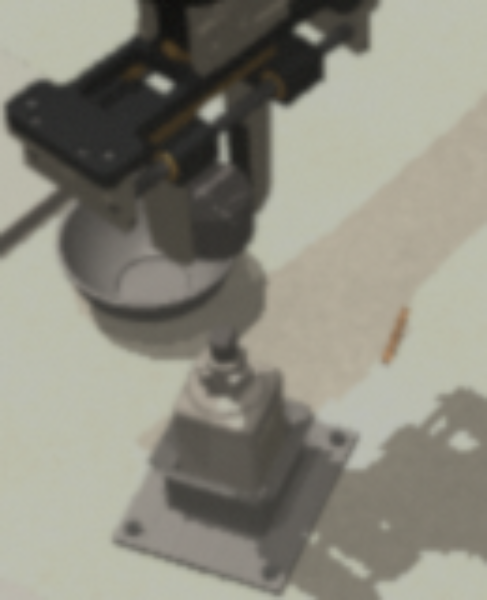

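View pics/c11.png

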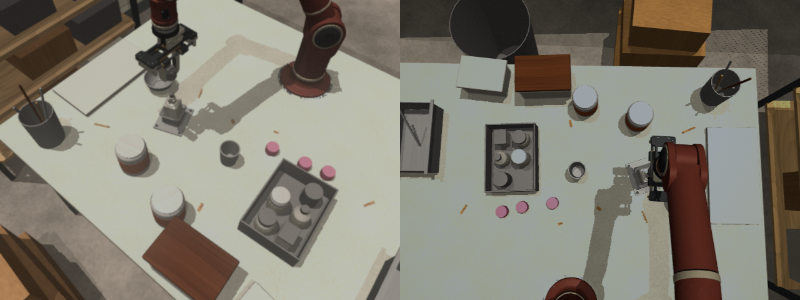

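```bash
python3 - <<'E'
from h import *
X=cloud("scene",np.load("pics/scene7.npy"))
# cap top crop px ~ (222,185) in c10 -> scale 3.746
f=487/130; u0,v0=215+222/f,60+185/f
for v in range(int(v0)-5,int(v0)+14,2): print(v,X[v,int(u0)-4:int(u0)+8:3,2])
R=X[95:125,262:285].reshape(-1,3);R=R[(abs(R[:,2]-.253)<.008)&(np.hypot(R[:,0]-.4935,R[:,1]+.274)<.02)]
A=np.c_[R[:,:2]-R[:,:2].mean(0),np.ones(len(R))];c=np.linalg.lstsq(A,R[:,2],rcond=None)[0];print(len(R),c,R.mean(0),np.degrees(np.hypot(*c[:2])),np.std(R[:,2]-A@c))
E
```

```text
104 [0.3151 0.2507 0.2539 0.2572]
106 [0.254  0.2516 0.2524 0.2513]
108 [0.2538 0.2508 0.2507 0.2518]
110 [0.2525 0.2508 0.2549 0.2522]
112 [0.2525 0.2524 0.2507 0.2523]
114 [0.2527 0.2532 0.2548 0.2526]
116 [0.2524 0.2512 0.2532 0.2473]
118 [0.2509 0.253  0.249  0.2476]
120 [0.2478 0.2452 0.2442 0.2431]
122 [0.2419 0.2413 0.2397 0.2378]
198 [-0.0453 -0.0315  0.2518] [ 0.4928 -0.2696  0.2518] 3.1597255628571386 0.001737571335642461
```

```bash
python3 - <<'E'
from h import *
print(env.close_job(), env.read_state()['time_s'])
E
```

```text
the job is handed in; nothing more can be done
the job is handed in; nothing more can be done
```

I lifted the square bottle out of the crate by its locked cap and stood it in the steel holder. I then pressed the cap to its 8 mm bottom, turned it 69° anticlockwise at low torque, lifted it off and handed in at about 21 s.

**Last checks before hand-in:**
- **Bottle home:** its shoulder was at z ≈ 98.5 mm, against 98 mm expected when home.
- **Cap:** it was in the grip (43.5 mm wide), centred over the socket, with its top at z ≈ 252 mm. That puts its rim about 8 cm above the plunger.
- **Forces:** wrist force was near zero. The highest vertical force I read was about 45 N, during the press.
- **Surroundings:** both final views show every other object upright and apparently undisturbed.

**Where the checks disagreed or were weak:**
- A plane fitted to the noisy depth on the cap top gave about 3° of tilt. Direct depth rows looked flat to within 2–3 mm, and the tool itself was vertical.
- The two cameras disagreed by 2–3 mm on positions, so I averaged them.
- I judged the five containers left in the crate from pictures only.

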